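# Third hand at the welding jig: open the damper, press a tube stub to the shoe

### The arm

A 6-joint arm with a two-finger parallel gripper is mounted at the origin on the work surface. World frame = base frame: x ahead of the robot, y to its left, z up, the work surface at z = 0. Lengths are in m, angles in rad, forces in N, time in s.
With the tool pointing down it reaches from about 0.35 to 0.85 m from the base axis. Payload 8.1 kg.
Tool frame: the origin (TCP) lies between the finger pads; the fingertips stand 25 mm ahead of it and the grasp point (between the pads) lies 6 mm ahead of it; z points along the fingers, y is the line along which they close (so a half turn about z gives the same grasp; the last joint's range is limited). The gripper opens to 93 mm and grips with 3 to 60 N. Pads are 15 mm wide; open, the fingers measure 128 mm over their backs; the gripper's body (75 mm by 188 mm) begins 65 mm behind the grasp point.
Start: joints at [-1.382, 0.13, 1.488, -0, 1.523, -0.085], TCP at [0.162, -0.578, 0.244] pointing down, gripper open.
Joint ranges: [-2.96, 2.96], [-0.89, 2.26], [0.02, 2.5], [-1.34, 4.48], [0, 2.73], [-2.66, 2.66]. Speed limits (rad/s): [2.39, 2.39, 2.79, 3.14, 3.14, 3.14].

### API

Orientations are given as a rotation vector (axis times angle).
In Python, from plant import robot gives the robot as it stands.
- The arm moves only by the tool arm_command, never from a script. Its argument "increments" is text: rows parted by semicolons, each of 5 numbers parted by spaces: the closure, from 0 (fully open) to 1 (shut), then the shift along the tool's x, y, z in mm, then the turn about the tool's z in rad. A call has 1 to 5 rows; each row is the pose to reach, as a shift and turn from the pose commanded when the call began, along the tool's axes at that moment; what a row does not reach only later rows make up. A row lasts 1/10 s, in which the tool goes at most 50 mm and 8.59 degrees, less where a joint would pass 70% of its speed; a pose out of reach is approached as far as the arm can. A call with a gripper value outside its range is refused whole. The fingers move at their own pace and stop on an object; "grip_force" is the grip in N (left out, the last holds). Time passes only in rows, so rows that repeat a pose let the fingers close. It gives the time, the measured TCP pose, the force, the opening and the grip force at its end, in the units of the state.
- robot.read_state(): the state, without advancing time (a new reading comes with each control period).
- robot.read_camera(name): name is "scene" or "top" or "wrist"; returns the picture (384x512x3 uint8, blue, green, red); there is no depth.
- robot.camera_model(name): a dict with "fx", "fy", "cx", "cy" (pixels), "D" ([k1, k2, p1, p2, k3] as OpenCV has them; the pictures are not rectified), "eye" and "rotation" of the camera in the world. Camera axes: x right, y down, z forward; pixel columns grow to the right and rows downward; lengths in m; the calibration is good to about 2 mm. A picture is of the moment at which its call begins: read the wrist's pose just before it. camera_model takes no time and is no camera call; for the wrist camera it gives the pose at the moment of the call.
- robot.close_job(): hands the job in; it is judged then, once.
The state is a dict: "t": time; "q": joint angles; "dq": joint speeds; "joint_torque": joint torques, N m; "tool_pos": TCP position; "orientation": TCP orientation; "force": force on the tool from outside, world axes, zero at the start; "wrist_torque": the same for the moment, N m; "opening": finger opening in m; "gripper_force": force on a finger pad.
Only numpy, scipy, OpenCV 4.12 (cv2) and the standard library are available. Lean on these libraries where they do the work, as an engineer would, in place of code of your own. Each camera call takes 0.05 s, during which the arm holds its last target. There are 200 camera calls.

### The job

First set the red-knobbed damper lever of the fume nozzle upright (half open) and leave it there. Then stand the square tube stub on the jig plate, square to the blue fence and centred on the copper shoe, and press it against the shoe with a steady 12 N or so (8 to 16 N) so that it can be tacked. Finish while still holding it pressed like that, and leave the other things on the bench where they are.

Things in the scene. Friction and masses are not known exactly. Their poses are not given: they have to be found in the camera images.
- stub: The work part: bare bright-metal square tube stub, 40 x 40 mm outside, 90 mm tall, 4 mm wall, open ends, about 0.32 kg (+-30 %), standing on the bench among two offcuts (dark round pipe, yellow angle), with which it may swap places. Origin: centre of its underside; z up along the tube, x and y square to its faces, which are alike.
- jig: Welding jig, bolted down: dark steel plate 160 x 200 x 10 mm, blue fence on its far side. Origin: centre of the plate's underside, on the bench; x square to the fence, towards it (pressing direction), y along the fence, z up. Fence: near face x = 44 mm, 12 mm thick, 152 mm long, top z = 82 mm, a window at y = 0 for the shoe. White lines on the plate frame the stub's place, at y = 0.
- shoe: Copper shoe sprung in the fence's window; face 46 mm wide, 44 high. Origin: centre of its near face, at rest x = 30, y = 0, z = 48 mm in the jig's frame; axes as the jig's. It slides along the jig's x only, 12 mm at most: 4.5 N starts it, plus 1.5 N per mm (8 N at 2.3 mm, 12 N at 5, 16 N at 7.7). At its stop it is still 2 mm proud of the fence.
- nozzle: The fume extraction nozzle, bolted down: white box 150 x 110 x 85 mm with a blue ribbed duct (84 mm diameter, 200 mm long) leaving along its +x, and the damper lever on top in a bracket. Origin: centre of its underside; x horizontal, the direction in which the lever swings forward; y along the lever's hinge; z up.
- damper_pivot (a point): The hinge axis of the damper lever, on top of the nozzle, 102 mm above the bench; axes as the nozzle's, the hinge runs along y.
- damper_knob (a point): Centre of the red knob of the damper lever: a cylinder 24 mm in diameter and 32 mm long, along the hinge (nozzle y), 90 mm from the pivot, on a steel stem 12 mm in diameter.
- damper (a joint): Angle of the damper lever in rad: 0 is upright (half open, green mark beside it), negative leans towards the nozzle's -x (towards the robot, closed), positive towards its +x; range -0.9 to 0.9. It starts closed or nearly so, and stays where it is left (friction 0.15 N m).
- pipe: Bystander: dark round pipe stub, 48 mm diameter, 80 mm tall, standing on the bench. Origin: centre of its underside.
- angle: Bystander: yellow angle-section offcut standing on end, legs 50 mm, 6 mm thick, 70 mm tall. Origin: underside, at the centre of its 50 mm square outline.
- jar: Bystander: white jar with red label, 56 mm diameter, 70 mm tall, on the far left. Origin: centre of its underside.
- hammer: Bystander: hammer lying at the back of the bench, along y. Origin: on its underside.
- tin: Bystander: open steel tin, 72 mm diameter, 80 mm tall, at the back. Origin: centre of its underside.
- brush: Bystander: brush lying on the left. Origin: on its underside.
Not all that is in view belongs to the job. Leave any green, pink or purple look-alike of the stub alone.

How it is judged:
By the outcome, as a careful person would: the job done as asked, in the order asked, and still so for the second after the job is handed in, while the arm keeps its last pose, push and grip.
It also fails if it takes over 53 s, if anything falls off the work surface, if the arm or the gripper's body presses on something with over 40 N, if the wrist force passes 120 N, or if a joint passes its speed limit or range.

## Working session

There is one attempt and no reset: what is moved stays moved. The work goes in short steps, Python scripts to look and compute and a tool call to move; the robot and the scene stay as the last step left them, time stands still between calls to the robot, and variables do not carry over. Pictures are saved under pics/ and viewed, at most 10 in all, crops included, and the job is handed in when it is done.

Besides the shell and the picture viewer there is one more tool, called after ">>>" as name(argument=value, ...) on one line, values as JSON. arm_command: Moves the arm, as the interface text tells. Its arguments: {"type":"object","properties":{"increments":{"type":"string"},"grip_force":{"type":"number"}},"required":["increments"]}

```bash
mkdir -p pics; cat > h.py <<'E'
import numpy as np, cv2, sys
sys.path.insert(0,'.')
from plant import robot
from scipy.spatial.transform import Rotation as R
def model(n):
    m=robot.camera_model(n)
    K=np.array([[m['fx'],0,m['cx']],[0,m['fy'],m['cy']],[0,0,1.]])
    return K,np.array(m['D'],float),np.array(m['eye']),np.array(m['rotation'])
def _R(r): return r if r.shape==(3,3) else R.from_rotvec(r).as_matrix()
def ray(M,p):
    K,D,e,r=M
    u=cv2.undistortPoints(np.array(p,float).reshape(-1,1,2),K,D)[:,0]
    return e,np.c_[u,np.ones(len(u))]@_R(r).T
def plane(M,p,z):
    e,d=ray(M,p); return e+d*((z-e[2])/d[:,2])[:,None]
def proj(M,X):
    K,D,e,r=M; c=(np.array(X,float).reshape(-1,3)-e)@_R(r)
    return cv2.projectPoints(c,np.zeros(3),np.zeros(3),K,D)[0][:,0]
def tri(M1,p1,M2,p2):
    e1,d1=ray(M1,p1);e2,d2=ray(M2,p2);d1=d1[0];d2=d2[0]
    s=np.linalg.lstsq(np.c_[d1,-d2],e2-e1,rcond=None)[0]
    a=e1+s[0]*d1;b=e2+s[1]*d2
    return (a+b)/2,np.linalg.norm(a-b)
E
python3 - <<'E'
from h import *
for n in ('scene','top'):
    im=robot.read_camera(n); cv2.imwrite(f'pics/{n}0.png',im)
    cv2.imwrite(f'pics/{n}0b.png',cv2.resize(im,(800,600),interpolation=cv2.INTER_CUBIC))
    m=robot.camera_model(n); print(n,m)
s=robot.read_state();print(s)
E
```

```text
scene {'fx': 422.9379730964913, 'fy': 422.9379730964913, 'cx': 256.89747352468373, 'cy': 198.89002959635266, 'D': array([-0.13437434,  0.        ,  0.        ,  0.        ,  0.        ]), 'eye': array([ 1.41574145, -0.35959995,  0.85272636]), 'rotation': array([-1.95792704, -1.18254024,  0.58517582])}
top {'fx': 399.09927786013793, 'fy': 399.09927786013793, 'cx': 256.8032147029851, 'cy': 186.5483782991259, 'D': array([-0.05462852,  0.        ,  0.        ,  0.        ,  0.        ]), 'eye': array([0.48974405, 0.08628165, 1.37424112]), 'rotation': array([-2.20412579,  2.17704525, -0.04663563])}
{'t': 0.1, 'q': array([-1.38241023e+00,  1.31062014e-01,  1.48913436e+00,  6.06662625e-08,
        1.52298351e+00, -8.53840221e-02]), 'dq': array([ 2.58586995e-04, -1.83881698e-03, -5.45177236e-04, -9.50494643e-05,
       -1.19694927e-03, -8.36666742e-04]), 'joint_torque': array([ 9.62062732e-04, -5.61340749e+01, -4.93095696e+01,  7.69318035e-02,
        2.91464163e-02, -8.72064311e-05]), 'tool_pos': array([ 0.1621641, -0.5772032,  0.2427262]), 'orientation': array([-3.11063545e+00, -4.28479069e-01,  1.28186782e-04]), 'force': array([ 0.46991243, -0.17753398, -0.09280048]), 'wrist_torque': array([0.02747285, 0.00668416, 0.00525114]), 'gripper_force': 0.0, 'opening': 0.09329611533458738}
```

View pics/scene0b.png

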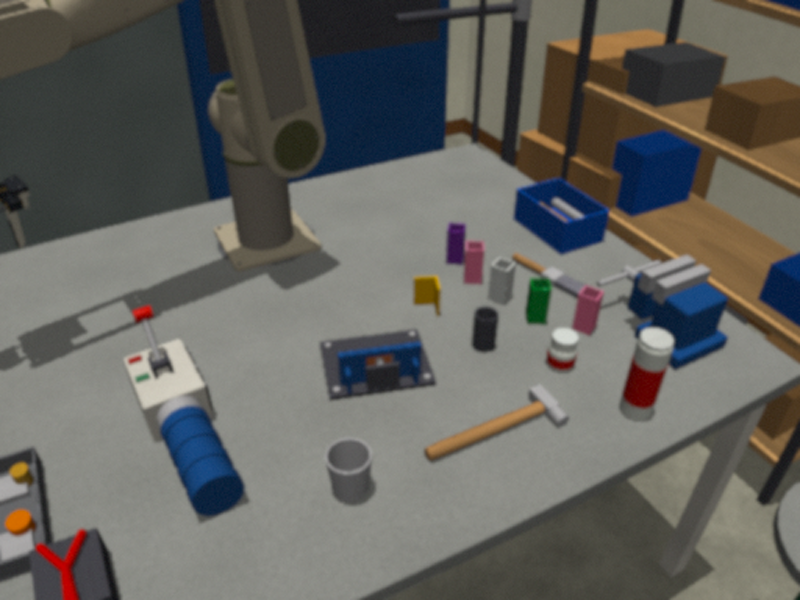

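View pics/top0b.png

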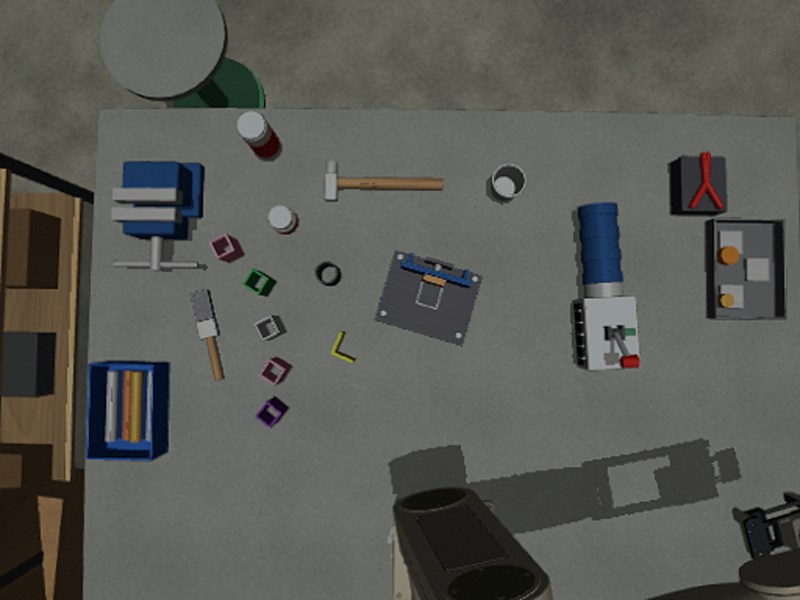

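Scene: stub (bright tube) at about (503,280) in the scene ×1.56 view and (269,327) in the top one. Jig is at (430,297) top, turned about 15°. Nozzle is at (610,333) top, with its red knob at (629,361). Next I'll zoom in to measure.

```bash
python3 - <<'E'
from h import *
t=cv2.imread('pics/top0.png');s=cv2.imread('pics/scene0.png')
def c(im,x,y,w,h): return cv2.resize(im[y:y+h,x:x+w],(400,300),interpolation=cv2.INTER_CUBIC)
# top crops: stub, jig, nozzle ; scene: stub
o=np.vstack([np.hstack([c(t,150,190,48,36),c(t,234,154,80,60)]),np.hstack([c(t,360,180,64,60-12),c(s,296,150,56,42)])])
cv2.imwrite('pics/crop1.png',o)
for n,im in (('top',t),('scene',s)):
    M=model(n)
    h=cv2.cvtColor(im,cv2.COLOR_BGR2HSV)
    red=(((h[...,0]<6)|(h[...,0]>174))&(h[...,1]>150)&(h[...,2]>90)).astype(np.uint8)
    k,l,st,ce=cv2.connectedComponentsWithStats(red)
    for i in range(1,k):
        if st[i,4]>15: print(n,'red',st[i],ce[i])
E
```

```text
top red [442  98  21  36 202] [451.76732673 116.71782178]
top red [399 229  10   6  60] [403.5 231.5]
scene red [ 85 196  13  10  90] [ 91.11111111 199.93333333]
scene red [353 229  14   7  47] [359.91489362 232.82978723]
scene red [405 236  20  25 272] [414.27573529 248.58823529]
scene red [ 23 339  32  45 476] [ 41.07773109 360.94117647]
```

View pics/crop1.png

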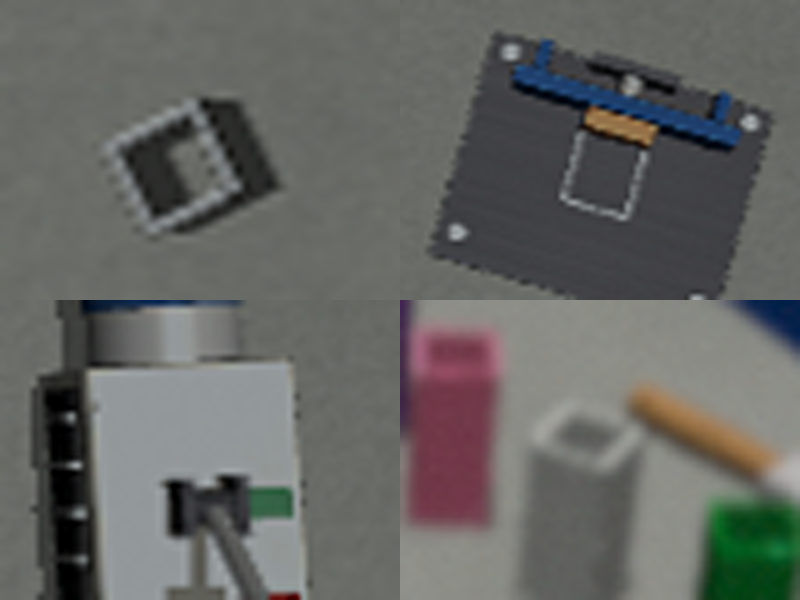

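```bash
python3 - <<'E'
from h import *
t=cv2.imread('pics/top0.png');T=model('top');S=model('scene')
p,g=tri(T,[403.5,231.5],S,[91.1,199.9]);print('knob',p,'gap',g)
# stub rim
c=np.array([[102,150],[198,97],[243,187],[152,237]])/8.333+[149.5,189.5]
g=cv2.cvtColor(t,cv2.COLOR_BGR2GRAY)
def rect(P): 
    r=cv2.minAreaRect(P[:,:2].astype(np.float32)*1000); return r
W=plane(T,c,.09);print('stub',W.mean(0),rect(W),np.linalg.norm(np.diff(W[:,:2],axis=0),axis=1))
roi=g[196:224,156:186]; print(np.percentile(roi,[50,80,95,99]))
m=np.zeros_like(g);m[196:224,156:186]=(roi>130)
k,l,st,ce=cv2.connectedComponentsWithStats(m);i=1+st[1:,4].argmax();ys,xs=np.nonzero(l==i)
print(st[i],'rim',rect(plane(T,np.c_[xs,ys],.09)))
# jig plate
h=cv2.cvtColor(t,cv2.COLOR_BGR2HSV)
roi=g[154:226,234:314];m=((roi<85)).astype(np.uint8)
m=cv2.morphologyEx(m,cv2.MORPH_OPEN,np.ones((3,3)))
k,l,st,ce=cv2.connectedComponentsWithStats(m);i=1+st[1:,4].argmax()
ct=max(cv2.findContours((l==i).astype(np.uint8),cv2.RETR_EXTERNAL,cv2.CHAIN_APPROX_NONE)[0],key=len)[:,0]+[234,154]
print('plate',st[i],rect(plane(T,ct,.01)))
b=(h[...,0]>95)&(h[...,0]<125)&(h[...,1]>120)&(h[...,2]>70);b[:154]=b[226:]=0;b[:,:234]=b[:,314:]=0
ys,xs=np.nonzero(b);print('fence',rect(plane(T,np.c_[xs,ys],.082)))
cop=(h[...,0]>8)&(h[...,0]<22)&(h[...,1]>110)&(h[...,2]>110);cop[:154]=cop[226:]=0;cop[:,:234]=cop[:,314:]=0
ys,xs=np.nonzero(cop);print('shoe',rect(plane(T,np.c_[xs,ys],.07)))
# frame lines
cc=np.array([[180,133],[162,200],[228,219],[247,150]])/5+[233.5,153.5];print('frame',plane(T,cc,.01))
# nozzle: lid corners guess
x=lambda u,v:(359.5+u/6.25,179.5+(v-300)/6.25)
print('lid',plane(T,[x(88,372),x(292,362)],.085),'bracket',plane(T,[x(180,508),x(232,500)],.102))
w=(h[...,1]<40)&(g>140);w[:186]=w[245:]=0;w[:,:365]=w[:,420:]=0
w=cv2.morphologyEx(w.astype(np.uint8),cv2.MORPH_CLOSE,np.ones((9,9)))
k,l,st,ce=cv2.connectedComponentsWithStats(w);i=1+st[1:,4].argmax();ys,xs=np.nonzero(l==i)
print('box',st[i],rect(plane(T,np.c_[xs,ys],.085)))
E
```

```text
knob [ 0.42239155 -0.3432404   0.1747975 ] gap 0.0033315072006122304
stub [0.4783459  0.37674656 0.09      ] ((478.3307189941406, 376.7362060546875), (39.10704803466797, 42.58253860473633), 29.608304977416992) [0.04258257 0.03912451 0.04025299]
[106. 108. 119. 139.]
[163 202  10   6  10] rim ((494.7525329589844, 386.3831787109375), (1.4520434141159058, 33.281890869140625), 27.26425552368164)
plate [   7    8   66   59 2550] ((551.58642578125, 40.513397216796875), (201.0169219970703, 166.42630004882812), 74.27951049804688)
fence ((605.6640625, 24.656394958496094), (150.76124572753906, 29.69687843322754), 73.9234619140625)
shoe ((584.4539794921875, 30.942228317260742), (42.714080810546875, 12.179943084716797), 74.70285034179688)
frame [[0.58310933 0.05618657 0.01      ]
 [0.5370436  0.06799104 0.01      ]
 [0.52460326 0.02274043 0.01      ]
 [0.57199897 0.01019522 0.01      ]]
lid [[ 0.54666231 -0.27982826  0.085     ]
 [ 0.55312647 -0.38673446  0.085     ]] bracket [[ 0.47695595 -0.32224297  0.102     ]
 [ 0.48131284 -0.3490828   0.102     ]]
box [ 372  186   37   51 1372] ((484.40692138671875, -332.9560546875), (159.4652862548828, 114.4222640991211), 4.133316516876221)
```

```bash
cat >> h.py <<'E'
def yaw():
    x=R.from_rotvec(robot.read_state()['orientation']).as_matrix()[:,0]; return np.arctan2(x[1],x[0])
def shift(target,yw=None):
    s=robot.read_state(); m=R.from_rotvec(s['orientation']).as_matrix()
    d=m.T@(np.array(target)-s['tool_pos'])*1000
    y=yaw(); t=0 if yw is None else -(yw-y)
    t=(t+np.pi/2)%np.pi-np.pi/2
    print('t',s['t'],'pos',s['tool_pos'].round(4),'yaw',round(y,4),'q6',s['q'][5].round(3),'shift',d.round(1),'turn',round(t,4),'tilt z',m[:,2].round(4))
E
python3 -c "
from h import *
shift([.4224,-.342,.27],.065)"
```

```text
t 0.1 pos [ 0.1622 -0.5772  0.2427] yaw 0.2738 q6 -0.085 shift [ 314.1 -156.1  -27. ] turn 0.2088 tilt z [-3.0e-04  1.6e-03 -1.0e+00]
```

>>> arm_command(increments="0 60 -30 -27 0.1;0 100 -50 -27 0.2088;0 145 -72 -27 0.2088;0 190 -94 -27 0.2088;0 235 -116 -27 0.2088")

```text
t: 0.6
tool_pos: [0.3461, -0.4115, 0.2704]
orientation: [-3.14, -0.101, 0.0]
force: [-0.2, -1.1, 0.5]
opening: 0.0928
gripper_force: 0.0
```

```bash
python3 -c "
from h import *
shift([.4224,-.342,.27],.065)
im=robot.read_camera('wrist');cv2.imwrite('pics/w0.png',im);print(robot.camera_model('wrist'))"
```

```text
t 0.6 pos [ 0.3461 -0.4115  0.2704] yaw 0.0646 q6 0.539 shift [ 80.6 -64.5   0.4] turn -0.0004 tilt z [-0.e+00  2.e-04 -1.e+00]
{'fx': 285.87487895139634, 'fy': 285.87487895139634, 'cx': 256.36438472712354, 'cy': 192.95931942828292, 'D': array([-0.01095186,  0.        ,  0.        ,  0.        ,  0.        ]), 'eye': array([ 0.42453529, -0.40192849,  0.41190915]), 'rotation': array([ 2.1479208 , -2.00240382, -0.27112968])}
```

View pics/w0.png

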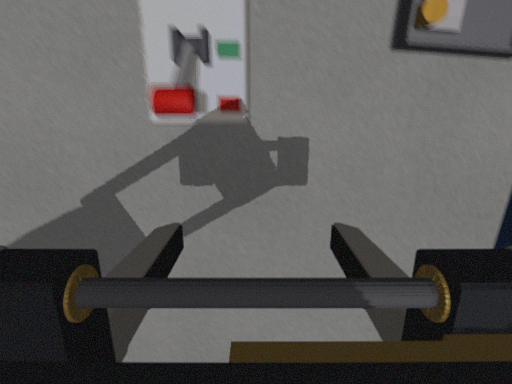

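Wrist view: red knob at (174,100), bracket about (190,46), fingers below. I'll re-measure the knob from this view together with the other two.

```bash
python3 - <<'E'
from h import *
M=model('wrist');im=robot.read_camera('wrist')
h=cv2.cvtColor(im,cv2.COLOR_BGR2HSV)
red=(((h[...,0]<6)|(h[...,0]>174))&(h[...,1]>150)&(h[...,2]>90)).astype(np.uint8)
k,l,st,ce=cv2.connectedComponentsWithStats(red)
for i in range(1,k):
    if st[i,4]>50:print(st[i],ce[i], plane(M,ce[i],.175))
i=1+st[1:,4].argmax()
ys,xs=np.nonzero(l==i);print(cv2.minAreaRect(plane(M,np.c_[xs,ys],.178)[:,:2].astype(np.float32)*1000))
print(tri(M,ce[i],model('scene'),[91.1,199.9]))
print('pivot',plane(M,[[178,46],[204,46]],.102),'mark',plane(M,[[217,49],[239,49]],.085))
g=cv2.cvtColor(im,cv2.COLOR_BGR2GRAY);w=(g[:130,:300]>150)&(h[:130,:300,1]<50)
w=cv2.morphologyEx(np.pad(w.astype(np.uint8),5),cv2.MORPH_CLOSE,np.ones((5,5)))[5:-5,5:-5]
xs=[];
for r in range(5,115,5):
    c=np.nonzero(w[r])[0]; xs.append((c.min(),c.max(),r))
xs=np.array(xs);L=plane(M,xs[:,[0,2]],.085);Q=plane(M,xs[:,[1,2]],.085)
for P in (L,Q): print(np.polyfit(P[:,0],P[:,1],1),P[len(P)//2])
shift([.4224,-.342,.27],.065)
E
```

```text
[ 162   98   41   29 1033] [181.32429816 110.71636012] [[ 0.42370677 -0.34128761  0.175     ]]
((422.6547546386719, -342.70404052734375), (21.308061599731445, 32.24166488647461), 3.8840420246124268)
(array([ 0.4237427 , -0.34151905,  0.17495416]), np.float64(0.0004765977333431662))
pivot [[ 0.48505672 -0.31912634  0.102     ]
 [ 0.48677526 -0.34482718  0.102     ]] mark [[ 0.48823827 -0.35533481  0.085     ]
 [ 0.4898049  -0.37828434  0.085     ]]
[ 0.06613988 -0.31947402] [ 0.47315821 -0.28923412  0.085     ]
[ 0.06596953 -0.42421042] [ 0.48014004 -0.39253645  0.085     ]
t 0.7 pos [ 0.3491 -0.409   0.2704] yaw 0.0712 q6 0.539 shift [ 77.9 -61.6   0.6] turn 0.0062 tilt z [ 0.0014  0.0018 -1.    ]
```

>>> arm_command(increments="0 40 -31 0 0.006;0 79 -62 0 0.006;0 79 -62 45 0.006;0 79 -62 88 0.006;0 79 -62 88 0.006")

```text
t: 1.2
tool_pos: [0.4166, -0.3429, 0.1754]
orientation: [-3.131, -0.094, 0.014]
force: [-0.9, 1.5, -0.7]
opening: 0.0927
gripper_force: 0.0
```

```bash
python3 -c "
from h import *
shift([.4235,-.3415,.181],.066)
im=robot.read_camera('wrist');M=model('wrist')
h=cv2.cvtColor(im,cv2.COLOR_BGR2HSV)
print(proj(M,[.4765,-.338,.102]), proj(M,[.4235,-.3415,.175]),cv2.boundingRect((((h[...,0]<6)|(h[...,0]>174))&(h[...,1]>150)&(h[...,2]>90)).astype(np.uint8)))"
```

```text
t 1.2 pos [ 0.4166 -0.3429  0.1754] yaw 0.0598 q6 0.728 shift [ 6.9 -1.1 -5.7] turn -0.0062 tilt z [-0.009   0.0086 -0.9999]
[[252.81563029 133.82560181]] [[251.46882739 241.04210338]] (228, 230, 61, 34)
```

>>> arm_command(increments="0 0 0 0 0;0 0 0 0 0")

```text
t: 1.45
tool_pos: [0.4208, -0.3478, 0.1857]
orientation: [3.137, 0.091, 0.005]
force: [0.1, -0.8, 0.3]
opening: 0.0929
gripper_force: 0.0
```

```bash
python3 -c "
from h import *
shift([.4235,-.3415,.181],.066)"
```

```text
t 1.45 pos [ 0.4208 -0.3478  0.1857] yaw 0.0581 q6 0.728 shift [ 3.1 -6.2  4.7] turn -0.0079 tilt z [ 0.0031 -0.0031 -1.    ]
```

>>> arm_command(increments="0 3 -6 5 -0.008;0 3 -6 5 -0.008;0.6 3 -6 5 -0.008;0.8 3 -6 5 -0.008;0.8 3 -6 5 -0.008", grip_force=8)

```text
t: 1.95
tool_pos: [0.4226, -0.3401, 0.1778]
orientation: [3.14, 0.105, 0.0]
force: [-0.4, -0.5, 0.8]
opening: 0.0734
gripper_force: 0.0
```

>>> arm_command(increments="0.8 0 0 0 0;0.8 0 0 0 0;0.8 0 0 0 0")

```text
t: 2.25
tool_pos: [0.4225, -0.34, 0.1776]
orientation: [-3.14, -0.105, 0.0]
force: [-0.6, 0.3, -0.7]
opening: 0.0496
gripper_force: 0.0
```

```bash
python3 -c "
from h import *
shift([.4765,-.338,.198],.066)
im=robot.read_camera('wrist');M=model('wrist');cv2.imwrite('pics/w1.png',im)"
```

```text
t 2.25 pos [ 0.4225 -0.34    0.1776] yaw 0.0669 q6 0.732 shift [ 54.    1.6 -20.4] turn 0.0009 tilt z [-0.e+00  1.e-04 -1.e+00]
```

View pics/w1.png

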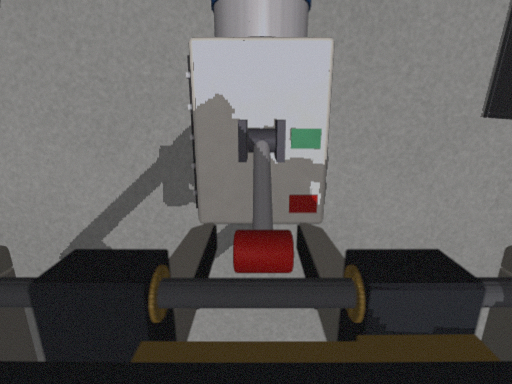

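Wrist view: knob at (263,251) centred between the closing fingers. Bracket pivot at (262,140), green mark at (306,138). I'll compute the pivot and finish closing.

>>> arm_command(increments="0.8 0 0 0 0;0.8 0 0 0 0;0.8 0 0 0 0")

```text
t: 2.6
tool_pos: [0.423, -0.3429, 0.1779]
orientation: [3.134, 0.104, 0.003]
force: [4.0, -16.2, -8.7]
opening: 0.0324
gripper_force: 8.0
```

```bash
python3 -c "
from h import *
M=model('wrist')
print(plane(M,[[243,140],[281,140]],.102),plane(M,[[306,138]],.086),plane(M,[[263,251]],.180))
print('top',plane(model('top'),[[359.5+207/6.25,179.5+204/6.25]],.102), plane(model('top'),[[359.5+270/6.25,179.5+203/6.25]],.086))
s=robot.read_state();print(s['opening'],s['gripper_force'],s['force'])
shift([.4765,-.338,.198],.066)"
```

```text
[[ 0.47726101 -0.329782    0.102     ]
 [ 0.47914404 -0.35822624  0.102     ]] [[ 0.48080555 -0.37972555  0.086     ]] [[ 0.42627171 -0.34629623  0.18      ]]
top [[ 0.47913938 -0.33617095  0.102     ]] [[ 0.4798584  -0.37444227  0.086     ]]
0.032440188513608165 8.001361191272736 [  3.96034505 -16.17263438  -8.71987905]
t 2.6 pos [ 0.423  -0.3429  0.1779] yaw 0.0661 q6 0.732 shift [ 53.8  -1.2 -20.1] turn 0.0001 tilt z [ 0.0019 -0.0058 -1.    ]
```

>>> arm_command(increments="0.8 0 3 0 0;0.8 9 3 -5 0;0.8 18 3 -10 0;0.8 27 3 -14 0;0.8 36 3 -16 0")

```text
t: 3.1
tool_pos: [0.4594, -0.341, 0.1942]
orientation: [3.139, 0.105, 0.0]
force: [-2.2, -5.5, -0.1]
opening: 0.0321
gripper_force: 8.0
```

>>> arm_command(increments="0.8 8 0 -1.5 0;0.8 14 0 -2 0;0.8 19 0 -2.5 0;0.8 19 0 -2.5 0;0.8 19 0 -2.5 0")

```text
t: 3.6
tool_pos: [0.4789, -0.3396, 0.1965]
orientation: [3.139, 0.106, 0.002]
force: [1.1, -6.0, -3.0]
opening: 0.0319
gripper_force: 8.0
```

```bash
cat > knob.py <<'E'
from h import *
r={}
shift([.4785,-.338,.198],.066)
for n in ('top','scene','wrist'):
    M=model(n);im=robot.read_camera(n);cv2.imwrite(f'pics/k_{n}.png',im)
    h=cv2.cvtColor(im,cv2.COLOR_BGR2HSV)
    red=(((h[...,0]<6)|(h[...,0]>174))&(h[...,1]>150)&(h[...,2]>60)).astype(np.uint8)
    k,l,st,ce=cv2.connectedComponentsWithStats(red)
    for i in range(1,k):
        p=plane(M,ce[i],.192)[0]
        if st[i,4]>15 and np.hypot(p[0]-.47,p[1]+.34)<.04: print(n,st[i],ce[i],p); r[n]=(M,ce[i])
import itertools
for a,b in itertools.combinations(r,2): print(a,b,tri(*r[a],*r[b]))
E
python3 knob.py
```

```text
t 3.6 pos [ 0.4789 -0.3396  0.1965] yaw 0.0675 q6 0.799 shift [-0.3 -1.6 -1.5] turn 0.0015 tilt z [ 0.0013 -0.0012 -1.    ]
top [401 227   7   5  25] [403.48 228.48] [ 0.43184274 -0.33872792  0.192     ]
scene [ 88 201  13   9  88] [ 94.26136364 204.93181818] [ 0.47488259 -0.33858113  0.192     ]
wrist [ 227  240   60   38 2200] [256.54590909 258.92590909] [ 0.47362549 -0.34017731  0.192     ]
top scene (array([ 0.43205023, -0.34273477,  0.16483187]), np.float64(0.011220188807882319))
top wrist (array([ 0.43444372, -0.350807  ,  0.1324151 ]), np.float64(0.02059986235356723))
scene wrist (array([ 0.47312771, -0.33938075,  0.19088312]), np.float64(0.0016855596304174477))
```

>>> arm_command(increments="0.4 0 0 0 0;0.4 0 0 0 0;0.4 0 0 0 0;0.4 0 0 -40 0;0.4 -20 0 -80 0")

```text
t: 4.25
tool_pos: [0.458, -0.3392, 0.2752]
orientation: [-3.136, -0.108, 0.003]
force: [0.1, -0.3, 0.3]
opening: 0.0556
gripper_force: 0.0
```

>>> arm_command(increments="0.4 -20 0 -20 0;0.4 -20 0 -20 0;0.4 -20 0 -20 0")

```text
t: 4.55
tool_pos: [0.438, -0.342, 0.2963]
orientation: [3.139, 0.104, 0.002]
force: [-0.1, -0.9, -0.1]
opening: 0.0558
gripper_force: 0.0
```

```bash
python3 knob.py; python3 - <<'E'
from h import *
c=lambda im,x,y,w,h: cv2.resize(im[y:y+h,x:x+w],(400,300),interpolation=cv2.INTER_CUBIC)
t=cv2.imread('pics/k_top.png');s=cv2.imread('pics/k_scene.png');w=cv2.imread('pics/k_wrist.png')
cv2.imwrite('pics/crop2.png',np.vstack([np.hstack([c(t,360,180,64,48),c(s,70,190,64,48)]),cv2.resize(w,(800,600))[:300]]))
E
```

```text
t 4.55 pos [ 0.438  -0.342   0.2963] yaw 0.0664 q6 0.749 shift [40.6 -1.3 98.3] turn 0.0004 tilt z [ 1.1e-03 -4.0e-04 -1.0e+00]
top [399 211  11   7  59] [404.3220339  214.06779661] [ 0.47453038 -0.34138304  0.192     ]
scene [ 88 201  12   9  78] [ 93.76923077 205.06410256] [ 0.47483959 -0.33986192  0.192     ]
wrist [240 147  38  27 967] [258.12512927 160.35056877] [ 0.4730564  -0.34032442  0.192     ]
wrist [278 182  18  11 190] [286.14210526 186.94736842] [ 0.45128226 -0.3665035   0.192     ]
top scene (array([ 0.47472141, -0.34052707,  0.19228884]), np.float64(0.001460564964621759))
top wrist (array([ 0.46302769, -0.35513601,  0.18914791]), np.float64(0.03306696451063104))
scene wrist (array([ 0.45027654, -0.35365187,  0.17825788]), np.float64(0.02910853547463031))
```

View pics/crop2.png

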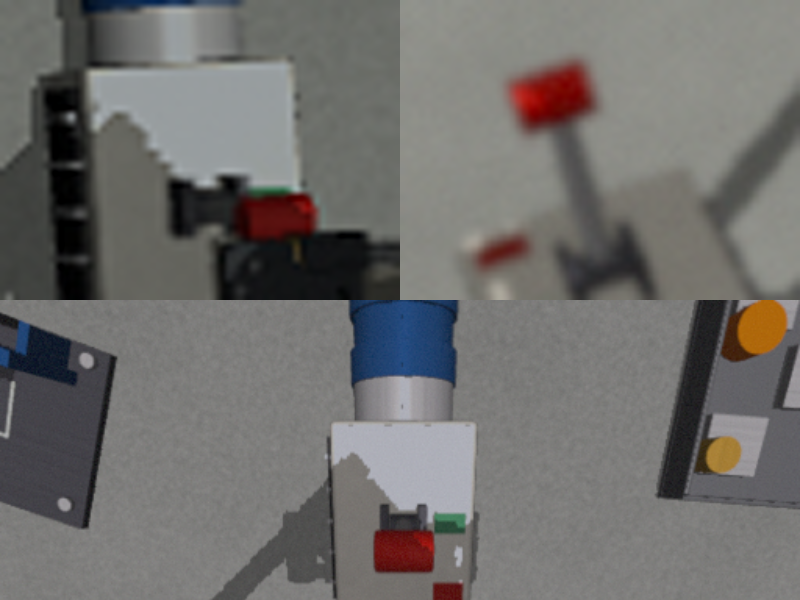

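Lever is almost upright: knob now at (258,160) in the wrist image, green mark at about (288,143). I'll compare knob and mark within this one image, since the mark lines up with the hinge.

```bash
python3 - <<'E'
from h import *
n=np.array([np.cos(.066),np.sin(.066)])
def rel(M,im,kz,box,name):
    h=cv2.cvtColor(im,cv2.COLOR_BGR2HSV)
    gm=((h[...,0]>50)&(h[...,0]<95)&(h[...,1]>80)).astype(np.uint8)
    k,l,st,ce=cv2.connectedComponentsWithStats(gm)
    for i in range(1,k):
        p=plane(M,st[i,:2]+st[i,2:4]/2-.5,.086)[0]
        if st[i,4]>8 and abs(p[1]+.375)<.03 and abs(p[0]-.48)<.04:
            print(name,'mark',st[i],p,'nozzle-x',p[:2]@n)
    p=plane(M,box,kz)[0];print(' knob nozzle-x',p[:2]@n,p)
rel(model('wrist'),cv2.imread('pics/k_wrist.png'),.192,[258.1,160.3],'wrist')
rel(model('top'),cv2.imread('pics/top0.png'),.192,[404.3,214.0],'top')
rel(model('scene'),cv2.imread('pics/scene0.png'),.192,[93.8,205.06],'scene')
M=model('scene')
print('scene pivot',plane(M,[[70+200/6.25-.5,190+262/6.25-.5]],.102)[0,:2]@n)
E
```

```text
wrist mark [278 137  20  12 223] [ 0.48027567 -0.37566487  0.086     ] nozzle-x 0.4544541237765583
 knob nozzle-x 0.4495817483145715 [ 0.47304659 -0.3401699   0.192     ]
top mark [400 210   7   5  30] [ 0.47980369 -0.37542422  0.086     ] nozzle-x 0.45399904479377423
 knob nozzle-x 0.45118650669737165 [ 0.4747307  -0.34131758  0.192     ]
scene mark [ 88 240   6   3  11] [ 0.48146271 -0.37507486  0.086     ] nozzle-x 0.4556774881725534
 knob nozzle-x 0.4514168387300499 [ 0.47486025 -0.33978516  0.192     ]
scene pivot 0.45239713084035055
```

>>> arm_command(increments="0.2 36 1 40 0;0.2 36 1 80 0;0.2 36 1 98 0;0.2 36 1 98 0;0.8 36 1 98 0", grip_force=20)

```text
t: 5.2
tool_pos: [0.4736, -0.3401, 0.1974]
orientation: [-3.138, -0.106, 0.002]
force: [0.1, -0.5, -0.3]
opening: 0.07
gripper_force: 0.0
```

>>> arm_command(increments="0.8 0 0 0 0;0.8 0 0 0 0;0.8 0 0 0 0;0.8 0 0 0 0;0.8 0 0 0 0")

```text
t: 5.7
tool_pos: [0.4738, -0.3402, 0.1986]
orientation: [-3.139, -0.105, -0.001]
force: [-2.9, 6.2, 9.5]
opening: 0.032
gripper_force: 20.0
```

>>> arm_command(increments="0.8 0 0 0 0;0.8 2 0 0 0;0.8 4 0 0 0;0.8 4 0 0 0;0.8 4 0 0 0")

```text
t: 6.2
tool_pos: [0.4775, -0.34, 0.1986]
orientation: [-3.139, -0.105, 0.001]
force: [-2.7, 3.9, 5.5]
opening: 0.0315
gripper_force: 20.0
```

```bash
python3 knob.py
```

```text
t 6.2 pos [ 0.4775 -0.34    0.1986] yaw 0.0672 q6 0.797 shift [ 1.1 -1.9  0.6] turn 0.0012 tilt z [-6.e-04  5.e-04 -1.e+00]
top [401 227   7   5  25] [404.04 228.72] [ 0.43114791 -0.34040643  0.192     ]
scene [ 88 201  14  10  88] [ 94.59090909 205.57954545] [ 0.47807963 -0.33831041  0.192     ]
wrist [ 227  231   59   42 2386] [256.07544007 251.91114837] [ 0.47556873 -0.33999134  0.192     ]
top scene (array([ 0.43165369, -0.3436617 ,  0.16296041]), np.float64(0.014076350624861))
top wrist (array([ 0.4350865 , -0.35179523,  0.12999076]), np.float64(0.02478242077338036))
scene wrist (array([ 0.47439884, -0.33915002,  0.18951776]), np.float64(0.0018526397398589249))
```

Knob now at x≈0.4775 against a hinge at about 0.478, so it is upright. Releasing, rising and going over the jig.

>>> arm_command(increments="0.3 0 0 0 0;0.3 0 0 0 0;0.3 0 0 0 0;0.3 0 0 -40 0;0.3 0 0 -80 0")

```text
t: 6.85
tool_pos: [0.4768, -0.3397, 0.2771]
orientation: [-3.137, -0.105, 0.005]
force: [0.7, -1.3, 0.5]
opening: 0.0643
gripper_force: 0.0
```

>>> arm_command(increments="0.3 0 0 -20 0.1;0.3 6 -40 -20 0.2;0.3 9 -90 -20 0.341;0.3 12 -140 -20 0.341;0.3 15 -190 -20 0.341")

```text
t: 7.35
tool_pos: [0.4796, -0.1485, 0.298]
orientation: [-3.112, 0.431, -0.0]
force: [1.1, 1.2, -0.4]
opening: 0.065
gripper_force: 0.0
```

```bash
python3 -c "
from h import *
import knob
shift([.48,.045,.30],-.274)"
```

```text
t 7.35 pos [ 0.4796 -0.1485  0.298 ] yaw -0.2753 q6 1.444 shift [ 50.4 182.7 100. ] turn -0.3413 tilt z [ 3.e-04 -0.e+00 -1.e+00]
scene [ 88 201  13  10  89] [ 94.25842697 205.37078652] [ 0.47676922 -0.3389373   0.192     ]
wrist [ 439  128   66   48 1365] [475.17655678 147.92600733] [ 0.47423438 -0.33982902  0.192     ]
scene wrist (array([ 0.47452241, -0.3394626 ,  0.19120007]), np.float64(0.0017076816309908648))
t 7.5 pos [ 0.4802 -0.1475  0.2984] yaw -0.2696 q6 1.44 shift [ -51.5 -185.5   -1.6] turn 0.0044 tilt z [ 1.e-03 -2.e-04 -1.e+00]
```

>>> arm_command(increments="0.3 -13 -45 0 0;0.3 -26 -92 0 0;0.3 -39 -139 0 0;0.3 -51 -185 0 0;0.3 -51 -185 0 0")

```text
t: 8.0
tool_pos: [0.4811, 0.0457, 0.2981]
orientation: [-3.112, 0.422, -0.0]
force: [0.7, -0.4, -0.0]
opening: 0.0652
gripper_force: 0.0
```

>>> arm_command(increments="0.3 0 0 0 0;0.3 0 0 0 0")

```text
t: 8.2
tool_pos: [0.4812, 0.0403, 0.298]
orientation: [3.111, -0.431, -0.0]
force: [0.5, -0.3, -0.6]
opening: 0.065
gripper_force: 0.0
```

```bash
python3 - <<'E'
from h import *
import knob
im=robot.read_camera('wrist');cv2.imwrite('pics/wj.png',im)
M=model('wrist');np.save('wj.npy',np.array(M,dtype=object),allow_pickle=True)
h=cv2.cvtColor(im,cv2.COLOR_BGR2HSV)
shift([.41,.34,.30],.517)
E
```

```text
t 8.2 pos [0.4812 0.0403 0.298 ] yaw -0.2754 q6 1.824 shift [100.3 364.7 100.2] turn -0.3414 tilt z [-2.e-04 -7.e-04 -1.e+00]
top [399 210  11   8  74] [404.14864865 213.16216216] [ 0.47721018 -0.34087222  0.192     ]
top [401 227   7   5  29] [403.93103448 228.5862069 ] [ 0.43154059 -0.34008038  0.192     ]
scene [ 88 201  13  10  89] [ 94.25842697 205.37078652] [ 0.47676922 -0.3389373   0.192     ]
top scene (array([ 0.43189927, -0.34374039,  0.16373926]), np.float64(0.012722159490829393))
t 8.4 pos [0.4811 0.0404 0.298 ] yaw -0.2765 q6 1.825 shift [-150.1 -268.8   -2. ] turn -0.7935 tilt z [-2.e-04 -2.e-04 -1.e+00]
```

View pics/wj.png

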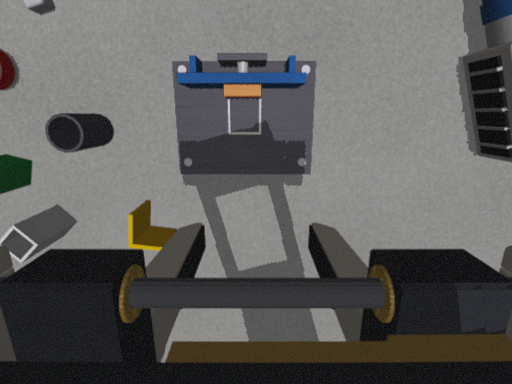

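Jig seen almost square: fence front edge along row 83, shoe at (242,90), white frame x 227–261, y 97–134. Stub rim at the lower left (18,244). The lever also checks out upright: knob x is 0.477 in both fixed views.

```bash
python3 - <<'E'
from h import *
im=cv2.imread('pics/wj.png');M=tuple(np.load('wj.npy',allow_pickle=True))
h=cv2.cvtColor(im,cv2.COLOR_BGR2HSV);g=cv2.cvtColor(im,cv2.COLOR_BGR2GRAY)
M=tuple(np.array(a,float) for a in M)
b=(h[...,0]>95)&(h[...,0]<125)&(h[...,1]>120)&(h[...,2]>60)
ang=lambda P:np.degrees(np.arctan2(*(np.polyfit(P[:,1],P[:,0],1)[0],1)))  # dx/dy -> yaw=-ang
pts=[(c,np.nonzero(b[60:100,c])[0].max()+60.5) for c in list(range(182,220))+list(range(266,304))]
P=plane(M,pts,.082);print('fence front yaw',-ang(P),P.mean(0))
cols=np.nonzero(b[70:88,170:320].any(0))[0]+170;print('fence cols',cols.min(),cols.max(),plane(M,[(cols.min()-.5,78),(cols.max()+.5,78)],.082))
o=(h[...,0]>6)&(h[...,0]<22)&(h[...,1]>110)&(h[...,2]>90);o[:80]=o[102:]=0;o[:,:200]=o[:,290:]=0
ys,xs=np.nonzero(o);print('shoe px',xs.min(),xs.max(),ys.min(),ys.max())
print('shoe near top edge', plane(M,[(xs.min()-.5,ys.max()+.5),(xs.max()+.5,ys.max()+.5)],.07))
# plate sides
d=cv2.GaussianBlur(g,(3,3),0).astype(float);gx=cv2.Sobel(d,cv2.CV_64F,1,0)
E=[]
for a,bb,s in ((168,190,-1),(302,322,1)):
    q=[(a+np.argmax(s*gx[r,a:bb]),r) for r in range(90,150,3)];P=plane(M,q,.01);f=np.polyfit(P[:,0],P[:,1],1)
    print('side',np.degrees(np.arctan(f[0])),P.mean(0));E.append(P.mean(0))
# near edge
gy=cv2.Sobel(d,cv2.CV_64F,0,1);q=[(c,162+np.argmax(gy[162:186,c])) for c in range(185,200,3)];q+=[(c,162+np.argmax(gy[162:186,c])) for c in range(290,306,3)]
P=plane(M,q,.01);print('near yaw',-ang(P),P.mean(0))
w=(g>150);w[:98]=w[140:]=0;w[:,:220]=w[:,268:]=0;ys,xs=np.nonzero(w);print('frame px',xs.min(),xs.max(),ys.max(), plane(M,[(xs.min(),125),(xs.max(),125),((xs.min()+xs.max())/2,ys.max())],.01))
E
```

```text
fence front yaw -15.835293073544921 [0.5897616  0.02637027 0.082     ]
fence cols 177 306 [[ 0.61666758  0.09889754  0.082     ]
 [ 0.57518052 -0.04734559  0.082     ]]
shoe px 223 260 84 96
shoe near top edge [[0.58330916 0.05446204 0.07      ]
 [0.57058417 0.0095962  0.07      ]]
side -15.552473712336283 [0.57764542 0.13479789 0.01      ]
side -15.736750117759527 [ 0.52321386 -0.057207    0.01      ]
near yaw -15.692699092227588 [0.45940091 0.05800674 0.01      ]
frame px 228 260 132 [[0.54839163 0.06426853 0.01      ]
 [0.5356262  0.01923702 0.01      ]
 [0.53237519 0.04459775 0.01      ]]
```

>>> arm_command(increments="0.25 -20 -36 0 -0.13;0.25 -40 -72 0 -0.26;0.25 -60 -108 0 -0.4;0.25 -80 -144 0 -0.53;0.25 -100 -180 0 -0.66")

```text
t: 8.9
tool_pos: [0.4333, 0.2429, 0.2983]
orientation: [3.082, 0.608, 0.001]
force: [-0.4, 0.0, -0.1]
opening: 0.0696
gripper_force: 0.0
```

```bash
python3 -c "
from h import *
shift([.41,.34,.30],.517)"
```

```text
t 8.9 pos [0.4333 0.2429 0.2983] yaw 0.3896 q6 1.589 shift [ 15.4 -98.7  -1.7] turn -0.1274 tilt z [ 6.e-04  1.e-04 -1.e+00]
```

>>> arm_command(increments="0.25 5 -40 -1 -0.08;0.25 12 -80 -1 -0.13;0.25 15 -99 -1 -0.13;0.25 15 -99 -1 -0.13;0.25 15 -99 -1 -0.13")

```text
t: 9.4
tool_pos: [0.4103, 0.339, 0.2989]
orientation: [3.037, 0.801, -0.001]
force: [-0.2, -0.6, -0.8]
opening: 0.07
gripper_force: 0.0
```

```bash
python3 - <<'E'
from h import *
shift([.41,.34,.30],.517)
M=model('wrist');im=robot.read_camera('wrist');cv2.imwrite('pics/ws.png',im)
g=cv2.cvtColor(im,cv2.COLOR_BGR2GRAY);c=proj(M,[.478,.377,.09])[0].astype(int);print(c)
x0,y0=c-50;roi=g[max(y0,0):y0+100,x0:x0+100];print(np.percentile(roi,[5,50,80,95,99]))
h=cv2.cvtColor(im,cv2.COLOR_BGR2HSV)
m=np.zeros_like(g);m[max(y0,0):y0+100,x0:x0+100]=(roi>150)
k,l,st,ce=cv2.connectedComponentsWithStats(m);
for i in range(1,k):
    if st[i,4]>40:
        ys,xs=np.nonzero(l==i);print(st[i],cv2.minAreaRect((plane(M,np.c_[xs,ys],.09)[:,:2]*1000).astype(np.float32)))
cv2.imwrite('pics/ws_b.png',cv2.resize(im,(768,576)))
E
```

```text
t 9.4 pos [0.4103 0.339  0.2989] yaw 0.5158 q6 1.649 shift [ 0.2 -1.  -1.1] turn -0.0012 tilt z [-2.e-04 -7.e-04 -1.e+00]
[256 110]
[ 80. 130. 135. 139. 187.]
[241  92  35  27 280] ((484.0355529785156, 378.55877685546875), (29.196754455566406, 40.01515197753906), 29.572065353393555)
```

View pics/ws.png

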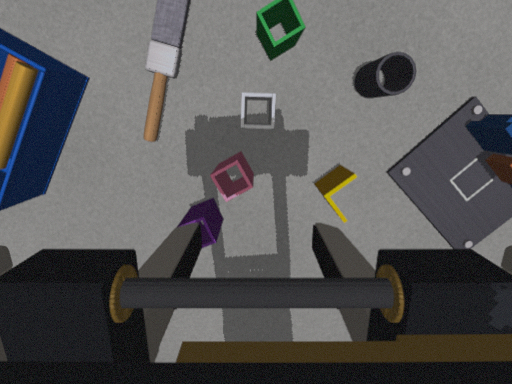

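Stub rim centred at (258,110), square to the view at yaw 0.516, with neighbours clear. Moving over it and down.

>>> arm_command(increments="0.25 40 1 20 0;0.25 78 1.5 50 0;0.25 78 1.5 95 0;0.25 78 1.5 135 0;0.25 78 1.5 135 0")

```text
t: 9.95
tool_pos: [0.4757, 0.3727, 0.1566]
orientation: [3.034, 0.797, -0.019]
force: [-0.6, -0.7, -0.6]
opening: 0.0697
gripper_force: 0.0
```

```bash
python3 -c "
from h import *
shift([.479,.376,.056],.516)"
```

```text
t 9.95 pos [0.4757 0.3727 0.1566] yaw 0.5136 q6 1.637 shift [  5.7  -1.4 100.6] turn -0.0024 tilt z [-0.0104 -0.0071 -0.9999]
```

>>> arm_command(increments="0.25 0 0 0 0;0.25 0 0 0 0")

```text
t: 10.15
tool_pos: [0.4803, 0.3771, 0.1677]
orientation: [-3.037, -0.8, -0.007]
force: [-0.0, 0.5, 0.6]
opening: 0.0695
gripper_force: 0.0
```

```bash
python3 -c "
from h import *
shift([.479,.376,.056],.516)"
```

```text
t 10.15 pos [0.4803 0.3771 0.1677] yaw 0.515 q6 1.637 shift [ -2.2   0.3 111.7] turn -0.001 tilt z [ 0.0041  0.0026 -1.    ]
```

>>> arm_command(increments="0.25 -1 0.3 30 0;0.25 -1 0.3 60 0;0.25 -1 0.3 85 0;0.25 -1 0.3 100 0;0.25 -1 0.3 108 0")

```text
t: 10.65
tool_pos: [0.4786, 0.3764, 0.057]
orientation: [-3.037, -0.801, -0.003]
force: [0.1, -0.1, -0.0]
opening: 0.0698
gripper_force: 0.0
```

>>> arm_command(increments="0.25 0 0 0 0;0.7 0 0 0 0;0.7 0 0 0 0;0.7 0 0 0 0;0.7 0 0 0 0", grip_force=30)

```text
t: 11.15
tool_pos: [0.4782, 0.3763, 0.0569]
orientation: [-3.037, -0.801, -0.002]
force: [-0.2, 0.3, 0.3]
opening: 0.0419
gripper_force: 0.0
```

>>> arm_command(increments="0.7 0 0 0 0;0.7 0 0 0 0")

```text
t: 11.35
tool_pos: [0.4782, 0.3762, 0.0567]
orientation: [-3.037, -0.801, -0.001]
force: [-0.4, -0.5, 3.9]
opening: 0.0399
gripper_force: 29.7
```

Gripped (39.9 mm opening). Lifting and carrying to the jig.

>>> arm_command(increments="0.7 0 0 -20 0;0.7 0 0 -55 0;0.7 0 0 -95 0;0.7 -10 30 -125 0.08;0.7 -22 66 -130 0.16")

```text
t: 11.85
tool_pos: [0.493, 0.3092, 0.1909]
orientation: [-3.09, -0.555, -0.01]
force: [0.7, 0.3, -2.2]
opening: 0.0399
gripper_force: 29.7
```

```bash
python3 -c "
from h import *
shift([.5434,.041,.187],-.274)"
```

```text
t 11.85 pos [0.493  0.3092 0.1909] yaw 0.3555 q6 1.687 shift [-46.1 269.    3.3] turn 0.6295 tilt z [ 0.0062  0.0034 -1.    ]
```

>>> arm_command(increments="0.7 -8 45 0 0.13;0.7 -15 90 0 0.26;0.7 -23 135 0 0.4;0.7 -31 180 0 0.52;0.7 -38 220 0 0.63")

```text
t: 12.35
tool_pos: [0.5319, 0.0862, 0.1854]
orientation: [3.111, -0.437, -0.002]
force: [0.7, 0.8, -2.6]
opening: 0.0399
gripper_force: 29.7
```

>>> arm_command(increments="0.7 0 0 0 0;0.7 0 0 0 0;0.7 0 0 0 0")

```text
t: 12.65
tool_pos: [0.5318, 0.0892, 0.1856]
orientation: [-3.112, 0.427, 0.002]
force: [0.7, 0.3, -3.4]
opening: 0.0402
gripper_force: 29.7
```

```bash
python3 -c "
from h import *
shift([.5434,.041,.187],-.274)"
```

```text
t 12.65 pos [0.5318 0.0892 0.1856] yaw -0.2725 q6 1.914 shift [24.1 43.3 -1.4] turn 0.0015 tilt z [-1.1e-03  5.0e-04 -1.0e+00]
```

>>> arm_command(increments="0.7 12 22 0 0.0015;0.7 24 43.3 0 0.0015;0.7 24 43.3 30 0.0015;0.7 24 43.3 60 0.0015;0.7 24 43.3 85 0.0015")

```text
t: 13.15
tool_pos: [0.5431, 0.0417, 0.0995]
orientation: [-3.112, 0.427, 0.002]
force: [0.3, 0.3, -2.9]
opening: 0.0399
gripper_force: 29.7
```

>>> arm_command(increments="0.7 0 0 0 0;0.7 0 0 0 0;0.7 0 0 0 0")

```text
t: 13.45
tool_pos: [0.545, 0.0409, 0.1031]
orientation: [-3.112, 0.429, -0.004]
force: [0.0, -0.2, -1.5]
opening: 0.0402
gripper_force: 29.7
```

```bash
python3 - <<'E'
from h import *
shift([.5434,.041,.0667],-.274)
M=model('wrist');im=robot.read_camera('wrist');cv2.imwrite('pics/wp.png',im)
s=robot.read_state();print(s['force'])
o=[]
for n in ('top','scene'):
    im2=robot.read_camera(n);cv2.imwrite(f'pics/p_{n}.png',im2)
    c=proj(model(n),[.55,.04,.06])[0].astype(int);o.append(cv2.resize(im2[c[1]-36:c[1]+36,c[0]-48:c[0]+48],(384,288),interpolation=cv2.INTER_CUBIC))
cv2.imwrite('pics/crop3.png',np.vstack([np.hstack(o),cv2.resize(im,(768,576))[:300]]))
E
```

```text
t 13.45 pos [0.545  0.0409 0.1031] yaw -0.2741 q6 1.826 shift [-1.6  0.3 36.4] turn -0.0001 tilt z [ 0.0027  0.     -1.    ]
[ 0.5792285 -0.0717692 -1.3216649]
```

View pics/crop3.png

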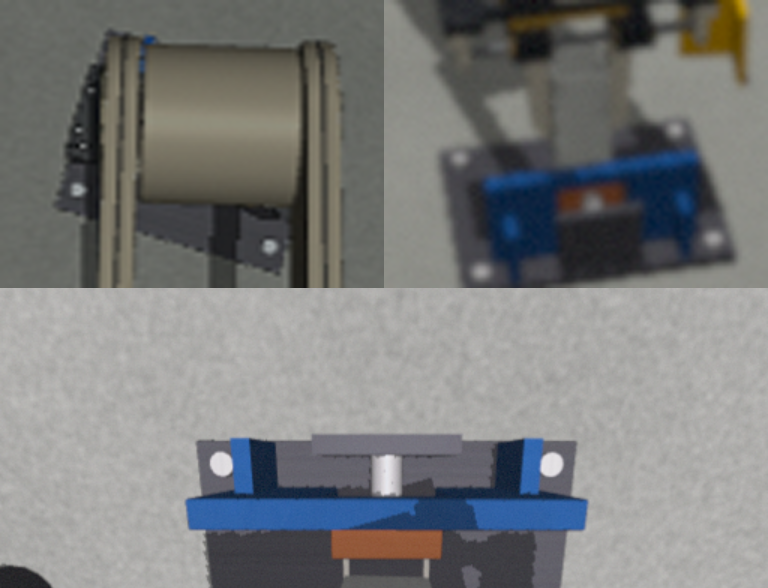

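Wrist view: shoe spans columns 332–441 and the stub rim 343–430 (both centred at 386.5), and their edges are parallel. Centring is good, so I'll lower.

>>> arm_command(increments="0.7 -1 0 15 0;0.7 -1 0 25 0;0.7 -1 0 31 0;0.7 -1 0 33 0;0.7 -1 0 33 0")

```text
t: 14.1
tool_pos: [0.5424, 0.0404, 0.0676]
orientation: [3.112, -0.432, -0.001]
force: [-0.2, 0.2, -2.3]
opening: 0.0405
gripper_force: 29.7
```

>>> arm_command(increments="0.7 0 0 1 0;0.7 0 0 1 0;0.7 0 0 2 0;0.7 0 0 2 0;0.7 0 0 2 0")

```text
t: 14.6
tool_pos: [0.5432, 0.0404, 0.0667]
orientation: [-3.112, 0.431, -0.001]
force: [-2.6, -0.0, 3.6]
opening: 0.0405
gripper_force: 29.7
```

>>> arm_command(increments="0.7 0 0 -1 0;0.7 3 0 -1 0;0.7 6 0 -1 0;0.7 9 0 -1 0;0.7 11 0 -1 0")

```text
t: 15.1
tool_pos: [0.5536, 0.0373, 0.067]
orientation: [3.112, -0.432, -0.0]
force: [-0.0, 0.2, -2.9]
opening: 0.0401
gripper_force: 29.7
```

>>> arm_command(increments="0.7 1 0 0 0;0.7 2 0 0 0;0.7 3 0 0 0;0.7 3 0 0 0")

```text
t: 15.5
tool_pos: [0.5563, 0.0366, 0.0671]
orientation: [-3.112, 0.431, -0.0]
force: [0.1, 0.5, -2.5]
opening: 0.04
gripper_force: 29.7
```

```bash
cat > f.py <<'E'
from h import *
s=robot.read_state();n=np.array([.9627,-.2706,0]);t=np.array([.2706,.9627,0]);p=s['tool_pos'];F=s['force']
print('t',s['t'],'n',(p@n).round(4),'lat',(p@t).round(4),'z',p[2].round(4),'Fn',(F@n).round(2),'Ft',(F@t).round(2),'Fz',F[2].round(2),'yaw',yaw().round(4),'tz',R.from_rotvec(s['orientation']).as_matrix()[:,2].round(4),'M',s['wrist_torque'].round(2))
E
python3 f.py
```

```text
t 15.5 n 0.5256 lat 0.1858 z 0.0671 Fn -0.01 Ft 0.53 Fz -2.54 yaw -0.2756 tz [ 0.  0. -1.] M [ 0.07 -0.02  0.01]
```

>>> arm_command(increments="0.7 0 -0.9 0 0;0.7 0 -0.9 0.7 0;0.7 2 -0.9 0.7 0;0.7 4 -0.9 0.7 0;0.7 4 -0.9 0.7 0")

```text
t: 16.0
tool_pos: [0.5592, 0.0368, 0.0667]
orientation: [-3.112, 0.431, 0.005]
force: [-10.1, 1.1, 9.1]
opening: 0.04
gripper_force: 29.7
```

```bash
python3 f.py
```

```text
t 16.0 n 0.5284 lat 0.1868 z 0.0667 Fn -10.05 Ft -1.7 Fz 9.09 yaw -0.2752 tz [-2.9e-03  7.0e-04 -1.0e+00] M [0.43 1.6  0.14]
```

>>> arm_command(increments="0.7 0 0 -0.8 0;0.7 1 0 -0.8 0;0.7 3 0 -0.8 0;0.7 3 0 -0.8 0;0.7 3 0 -0.8 0")

```text
t: 16.5
tool_pos: [0.5612, 0.0363, 0.0668]
orientation: [-3.112, 0.43, 0.007]
force: [-10.7, 2.5, 7.0]
opening: 0.0401
gripper_force: 29.7
```

```bash
python3 f.py
```

```text
t 16.5 n 0.5305 lat 0.1868 z 0.0668 Fn -10.98 Ft -0.5 Fz 7.01 yaw -0.2749 tz [-4.6e-03  9.0e-04 -1.0e+00] M [0.58 1.74 0.17]
```

>>> arm_command(increments="0.7 0 0 -0.4 0;0.7 0 0 -0.7 0;0.7 0.5 0 -0.7 0;0.7 0.5 0 -0.7 0;0.7 0.5 0 -0.7 0")

```text
t: 17.0
tool_pos: [0.5612, 0.0363, 0.0668]
orientation: [-3.112, 0.43, 0.009]
force: [-9.6, 4.4, 2.5]
opening: 0.0406
gripper_force: 29.6
```

```bash
python3 f.py
```

```text
t 17.0 n 0.5305 lat 0.1868 z 0.0668 Fn -10.42 Ft 1.61 Fz 2.45 yaw -0.2749 tz [-0.0056  0.0011 -1.    ] M [0.71 1.66 0.17]
```

>>> arm_command(increments="0.7 0.7 0 0 0;0.7 1.4 0 0 0;0.7 1.4 0 0 0;0.7 1.4 0 0 0;0.7 1.4 0 0 0")

```text
t: 17.5
tool_pos: [0.5622, 0.036, 0.0668]
orientation: [-3.112, 0.43, 0.01]
force: [-12.6, 4.2, 4.5]
opening: 0.04
gripper_force: 29.6
```

```bash
python3 f.py; python3 - <<'E'
from h import *
im=robot.read_camera('wrist');s=robot.read_camera('scene')
c=proj(model('scene'),[.55,.04,.06])[0].astype(int)
k=proj(model('scene'),[.47,-.34,.15])[0].astype(int)
r=lambda a,w,h:cv2.resize(a,(w,h),interpolation=cv2.INTER_CUBIC)
f=lambda c:r(s[c[1]-36:c[1]+36,c[0]-48:c[0]+48],384,288)
cv2.imwrite('pics/fin.png',np.vstack([np.hstack([f(c),f(k)]),r(im,768,576)[:310]]))
E
```

```text
t 17.5 n 0.5315 lat 0.1868 z 0.0668 Fn -13.25 Ft 0.59 Fz 4.51 yaw -0.2748 tz [-0.0065  0.0012 -1.    ] M [0.7  1.99 0.19]
```

View pics/fin.png

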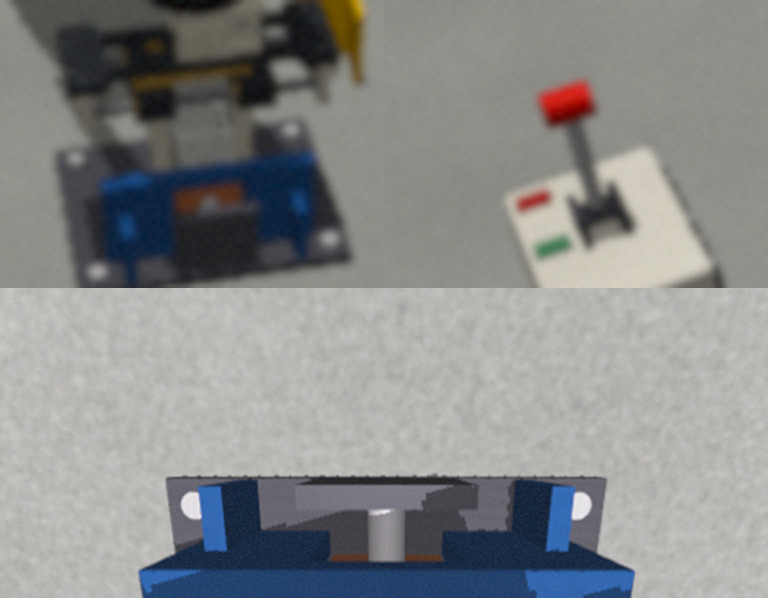

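Final view: stub upright against the shoe, fence square to the tool, lever upright. I'll hold briefly to confirm the force is steady, then hand in.

>>> arm_command(increments="0.7 0 0 0 0;0.7 0 0 0 0;0.7 0 0 0 0;0.7 0 0 0 0;0.7 0 0 0 0")

```text
t: 18.1
tool_pos: [0.5623, 0.036, 0.0668]
orientation: [-3.112, 0.43, 0.01]
force: [-11.5, 3.2, 4.7]
opening: 0.04
gripper_force: 29.6
```

```bash
python3 f.py; python3 -c "
from h import *
F=robot.read_state()['force'];f=-F@np.array([.9627,-.2706,0]);print(f)
if 10<f<15: print(robot.close_job())"
```

```text
t 18.1 n 0.5315 lat 0.1868 z 0.0668 Fn -11.97 Ft -0.03 Fz 4.66 yaw -0.2748 tz [-0.0063  0.0012 -1.    ] M [0.71 1.95 0.2 ]
11.966413881090993
the job is handed in; nothing more can be done
None
```

The job is handed in at 18.1 s: the damper lever measured upright to within about 0.02 rad, and the stub is standing on the jig plate, centred and square, held against the shoe with about 12 N (wrist reading, including a little plate friction).

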